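Nest the matching tumblers, reject the misfit

ROBOT

A 6-joint arm with a two-finger parallel gripper is mounted at the origin on the work surface. World frame = base frame: x ahead of the robot, y to its left, z up, the work surface at z = 0. Lengths are in m, angles in rad, forces in N, time in s.
With the tool pointing down it reaches from about 0.35 to 0.925 m from the base axis. Payload 6.4 kg.
Tool frame: the origin (TCP) lies on the centre line of the jaws, within the pads' length; the fingertips stand 17 mm ahead of it and the grasp point (between the pads) lies 2 mm behind it; z points along the fingers, y is the line along which they close (so a half turn about z gives the same grasp; the last joint's range is limited). The gripper opens to 85 mm and grips with 20 to 120 N. Pads are 22 mm wide; open, the fingers measure 114 mm over their backs; the gripper's body (76 mm by 85 mm) begins 54 mm behind the grasp point. The pads swing forward as they close: fully open they stand 13 mm farther back than shut.
Start: joints at [-1.363, 0.245, 1.558, -0, 1.339, -0.174], TCP at [0.242, -0.603, 0.248] pointing down, gripper open.
Joint ranges: [-3.13, 3.13], [-1.02, 2.26], [0.13, 2.54], [-0.95, 4.09], [0.21, 2.88], [-2.74, 2.74]. Speed limits (rad/s): [2.57, 2.57, 3.14, 3.14, 3.14, 3.14].

INTERFACE

Orientations are given as a 3x3 rotation matrix whose columns are the frame's x, y, z axes.
In Python, from bench import manip, cams, order gives the robot as it stands. The module is installed in compiled form; this text tells all that it offers.
- The arm moves only by the tool move_arm, never from a script. Its argument "motion" is a list of rows, each a list of 6 numbers: the shift along the world's x, y, z in cm, then the turn, a rotation vector about the world's x, y, z in rad. A call has exactly 5 rows; each row shifts and turns the commanded pose from where the row before left it; what a row does not reach is not made up. A row lasts 1/8 s, in which the tool goes at most 62.5 mm and 10.7 degrees, less where a joint would pass 70% of its speed; a pose out of reach is approached as far as the arm can. A call with a gripper value outside its range is refused whole. "fingers" is the opening, from -1 (shut) to 1 (fully open), set as the call begins (left out, the last holds). The fingers move at their own pace and stop on an object; the grip force is fixed at half the most. Time passes only in rows, so rows that do not move let the fingers close, or fill a call up. It gives the time, the measured TCP pose, the force, the opening and the grip force at its end, in the units of the state.
- manip.get_obs(): the state, without advancing time (a new reading comes with each control period).
- cams.grab_frame(name): name is "scene" or "side" or "wrist"; returns a dict with "color" (420x560x3 uint8, red, green, blue), "fov_y" (degrees; the focal length in pixels is half the picture's height over the tangent of half this angle, whatever the lens; pixels are square), "cx", "cy" (the principal point, pixels), "xyz" and "orientation" of the camera in the world. Camera axes: x right, y down, z forward; pixel columns grow to the right and rows downward; lengths in m; the calibration is good to about 2 mm. A picture is of the moment at which its call begins. There is no depth.
- order.hand_in(): hands the job in; it is judged then, once.
The state is a dict: "time_s": time; "joints": joint angles; "joint_velocities": joint speeds; "effort": joint torques, N m; "ee_pos": TCP position; "tcp_rot": TCP orientation; "ft_force": force on the tool from outside, world axes, zero at the start; "wrist_torque": the same for the moment, N m; "gripper_width": finger opening in m; "finger_force": force on a finger pad.
Only numpy, scipy, OpenCV 4.12 (cv2) and the standard library are available. Lean on these libraries where they do the work, as an engineer would, in place of code of your own. Each camera call takes 0.05 s, during which the arm holds its last target. There are 200 camera calls.

TASK

Sort the donated tumblers: nest the two loose stacking tumblers (orange and green, either order) fully into the one standing on the wooden tray, so that all three make one upright stack there, and stand the straight-sided blue tumbler, which will not nest, upright on the floor of the grey reject crate. Set each piece down rather than dropping it, do not knock any over, and leave the other items where they are.

Things in the scene. Friction and masses are not known exactly. Their poses are not given: they have to be found in the camera images.
- tumbler_a: Blue stepped stacking tumbler, on the tray's near half, 100 mm tall, 0.1 to 0.18 kg: foot 48 mm across, widening to 55 at height 46; shoulder 66 across at 47; above it the wall widens to 69 at the rim (mouth 62, wall 3). A foot enters another's mouth with 7 mm play each side until the shoulder rests on its rim, 53 mm higher, leaving the upper half free to hold. Origin: centre of underside, z up.
- tumbler_b: Orange stacking tumbler, otherwise identical to tumbler_a (stepped, 100 mm tall, foot 48 mm, shoulder at height 47 mm, 66 to 69 mm across above it, rises 53 mm when nested). Stands upright on the table between tray and crate. Origin: centre of the underside, z up along its axis.
- tumbler_c: Green stacking tumbler, otherwise identical to tumbler_a (stepped, 100 mm tall, foot 48 mm, shoulder at height 47 mm, 66 to 69 mm across above it, rises 53 mm when nested). Stands upright on the table between tray and crate. Origin: centre of the underside, z up along its axis.
- odd_tumbler: The misfit: a straight-sided blue tumbler, 100 mm tall, 67 mm across at the bottom and 69 mm at the rim, wall 3 mm, no step or shoulder; its base is too wide for any mouth. 0.12 to 0.22 kg. Stands upright on the table between tray and crate. Origin: centre of the underside, z up along its axis.
- tray: Shallow wooden stock tray, fixed, 270 mm (its x) by 180 mm (its y), rim 16 mm high, walls and floor 5 mm thick. To the left or the right of the robot. Origin: centre of the underside, z up; its -x end is the one nearer the robot.
- crate: Open grey plastic reject crate, fixed, 270 mm (its x) by 180 mm (its y), 75 mm high, walls and floor 5 mm thick; on the side opposite the tray. Its half nearer the robot (-x) is empty, the jam jar stands in the other. Origin: centre of the underside, z up.
- jam_jar: Bystander: jar with brass lid, 66 mm across, 90 mm tall, in the far half of the crate. Origin: centre of the underside.
- candle_dish: Bystander: small green glass candle dish, 72 mm across, 45 mm tall, in the far half of the tray. Origin: centre of the underside.
- mug: Bystander: white mug with a handle (its +y), 80 mm across, 90 mm tall, at the back of the table. Origin: centre of the underside.
- teapot: Bystander: white teapot with brass knob and handle, 130 mm across, 120 mm tall, spout to its +y reaching 115 mm, handle to its -y reaching 100 mm, at the back. Origin: centre of the underside.
- tape_roll: Bystander: roll of tape lying flat between the loose tumblers, 72 mm across, 24 mm high. Origin: centre of the underside.
- bowl: Bystander: blue bowl, 120 mm across, 60 mm tall, at the back. Origin: centre of the underside.

How it is judged:
By the outcome, as a careful person would: the job done as asked, in the order asked, and still so for the second after the job is handed in, with the robot touching nothing.
It also fails if it takes over 67 s, if anything falls off the work surface, if the arm or the gripper's body presses on something with over 40 N, if the wrist force passes 120 N, or if a joint passes its speed limit or range.

## Working session

There is one attempt and no reset: what is moved stays moved. The work goes in short steps, Python scripts to look and compute and a tool call to move; the robot and the scene stay as the last step left them, time stands still between calls to the robot, and variables do not carry over. Pictures are saved under pics/ and viewed, at most 10 in all, crops included, and the job is handed in when it is done.

Besides the shell and the picture viewer there is one more tool, called after "Request:" by a JSON object that holds its "api" and its "payload", one argument or row to a line. move_arm: Moves the arm, as the interface text tells. Its arguments: {"type":"object","properties":{"motion":{"type":"array","items":{"type":"array","items":{"type":"number"}}},"fingers":{"type":"number"}},"required":["motion"]}

```bash
mkdir -p pics
cat > h.py <<'E'
import numpy as np,cv2
from bench import manip,cams,order
def grab(n,save=None):
    f=cams.grab_frame(n)
    if save: cv2.imwrite('pics/'+save,f['color'][:,:,::-1])
    return f
def ray(f,u,v):
    h=f['color'].shape[0]; fl=h/2/np.tan(np.radians(f['fov_y'])/2)
    d=np.array(f['orientation'])@np.array([(u-f['cx'])/fl,(v-f['cy'])/fl,1.]); return np.array(f['xyz']),d
def onz(f,u,v,z):
    o,d=ray(f,u,v); return o+d*(z-o[2])/d[2]
def proj(f,p):
    h=f['color'].shape[0]; fl=h/2/np.tan(np.radians(f['fov_y'])/2)
    q=np.array(f['orientation']).T@(np.array(p)-np.array(f['xyz'])); return q[0]/q[2]*fl+f['cx'],q[1]/q[2]*fl+f['cy']
E
python3 - <<'E'
from h import *
a=grab('scene');b=grab('side')
for f in(a,b): print(f['xyz'],np.round(f['orientation'],2).tolist(),f['fov_y'],f['cx'],f['cy'])
c=np.vstack([a['color'],b['color']])[:,:,::-1]
cv2.imwrite('pics/1.png',a['color'][:,:,::-1]);cv2.imwrite('pics/2.png',b['color'][:,:,::-1])
E
```

```text
[ 1.53394312 -0.09047879  1.07324972] [[0.1, 0.75, -0.65], [0.99, -0.09, 0.06], [-0.02, -0.65, -0.76]] 42.81586467445248 271.93441689225085 208.8050525762058
[0.21194207 0.85503669 0.65083527] [[-0.9, -0.22, 0.37], [-0.43, 0.47, -0.77], [-0.01, -0.85, -0.52]] 44.494101908205394 274.929960592784 208.83557613512494
```

View pics/1.png

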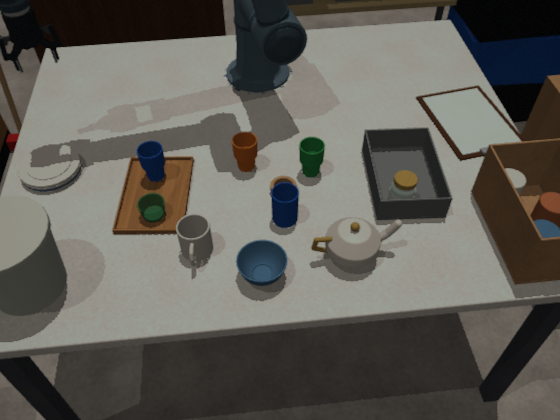

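View pics/2.png

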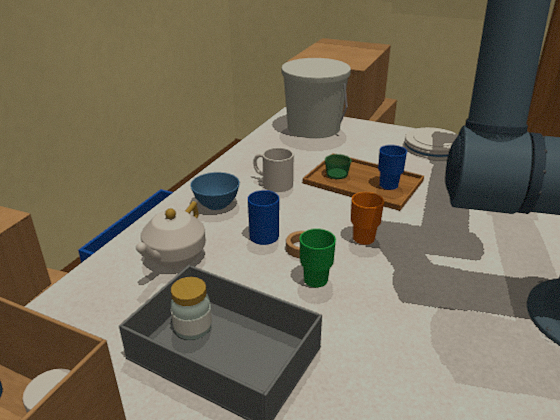

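The scene view shows the tray on the left (-y) with the blue tumbler at (152,160). Orange is at (245,152), green at (311,157) and the odd blue tumbler at (285,205), next to the tape roll. The crate is on the right; the side view shows the same layout. Next I'll get positions from the rims.

```bash
cat >> h.py <<'E'
HUE={'orange':(4,16),'green':(50,80),'blue':(108,125)}
def blob(f,col,box,smin=120):
    hsv=cv2.cvtColor(f['color'],cv2.COLOR_RGB2HSV); lo,hi=HUE[col]
    m=((hsv[...,0]>=lo)&(hsv[...,0]<=hi)&(hsv[...,1]>smin)&(hsv[...,2]>25)).astype(np.uint8)
    k=np.zeros_like(m); x0,y0,x1,y1=box; k[y0:y1,x0:x1]=m[y0:y1,x0:x1]
    n,l,s,c=cv2.connectedComponentsWithStats(k); i=1+np.argmax(s[1:,4]); return l==i,s[i]
def rim(f,col,box,z,r=.0345):
    m,s=blob(f,col,box); rows=np.where(m.any(1))[0]; top=rows[0]
    w=[np.where(m[v])[0] for v in rows[:max(8,len(rows)//2)]]
    L=min(a.min() for a in w); R=max(a.max() for a in w)
    u=(L+R)/2+.5; P=onz(f,u,top,z); d=P[:2]-np.array(f['xyz'])[:2]; d/=np.linalg.norm(d)
    return P[:2]-r*d, s[:5].tolist()
E
python3 - <<'E'
from h import *
a=grab('scene');b=grab('side')
for n,c,z,ba,bb in [('a','blue',.105,(130,135,172,190),(370,135,415,200)),('b','orange',.1,(225,125,265,176),(345,185,390,250)),('c','green',.1,(294,130,330,182),(292,222,342,295)),('odd','blue',.1,(265,178,305,232),(240,185,287,250))]:
    for f,bx in((a,ba),(b,bb)): 
        p,s=rim(f,c,bx,z); print(n,p.round(4),s)
print('crate rim',[onz(a,u,v,.075)[:2].round(3).tolist() for u,v in((364,130),(435,128),(447,207),(378,218))])
print('crate side',[onz(b,u,v,.075)[:2].round(3).tolist() for u,v in((122,326),(194,269),(321,316),(270,393))])
print('tray',[onz(a,u,v,.016)[:2].round(3).tolist() for u,v in((134,158),(193,156),(190,231),(116,232))])
print('tape',onz(a,284,188,.024).round(3), onz(b,298,243,.024).round(3))
f=grab('wrist'); print(f['xyz'],np.round(f['orientation'],2).tolist(),f['fov_y']); o=manip.get_obs(); print(o['ee_pos'],np.round(o['tcp_rot'],3).tolist(),o['gripper_width'],o['time_s'])
E
```

```text
a [ 0.4586 -0.3125] [137, 141, 27, 40, 812]
a [ 0.4557 -0.3092] [378, 146, 29, 44, 626]
b [ 0.4482 -0.066 ] [232, 132, 25, 40, 799]
b [ 0.4536 -0.0952] [345, 185, 45, 60, 1818]
c [0.4944 0.1078] [300, 138, 24, 39, 759]
c [0.4848 0.1129] [300, 229, 36, 58, 1660]
odd [0.6486 0.0169] [271, 182, 27, 46, 1036]
odd [0.6447 0.0193] [248, 190, 31, 55, 956]
crate rim [[0.418, 0.269], [0.434, 0.468], [0.722, 0.409], [0.737, 0.234]]
crate side [[0.687, 0.43], [0.664, 0.261], [0.413, 0.276], [0.421, 0.444]]
tray [[0.39, -0.384], [0.402, -0.217], [0.676, -0.226], [0.657, -0.413]]
tape [0.564 0.026 0.024] [0.555 0.041 0.024]
[ 0.30463182 -0.5777769   0.37285604] [[0.37, -0.89, -0.25], [-0.93, -0.36, -0.1], [-0.0, 0.27, -0.96]] 63.62824489414257
[ 0.24212223 -0.6029606   0.24774782] [[0.928, 0.373, -0.0], [0.373, -0.928, 0.001], [0.0, -0.001, -1.0]] 0.08532787725005231 0.25
```

Request:
{"api": "move_arm", "payload": {
  "motion": [
    [2.2,2.9,0,0,0,-0.038],
    [2.2,2.9,0,0,0,-0.038],
    [2.2,2.9,0,0,0,-0.038],
    [2.2,2.9,0,0,0,-0.038],
    [2.2,2.9,0,0,0,-0.038]
  ],
  "fingers": 1
}}

```text
time_s: 0.88
ee_pos: [0.3528, -0.4571, 0.2482]
tcp_rot: [[0.982, 0.189, 0.0], [0.189, -0.982, 0.0], [0.0, -0.0, -1.0]]
ft_force: [-0.4, -1.1, 0.1]
gripper_width: 0.0851
finger_force: 0.0
```

Request:
{"api": "move_arm", "payload": {
  "motion": [
    [2.1,2.9,0,0,0,-0.038],
    [2.1,2.9,0,0,0,-0.038],
    [2.1,2.9,0,0,0,-0.038],
    [2.1,2.9,0,0,0,-0.038],
    [2.1,2.9,0,0,0,-0.04]
  ]
}}

```text
time_s: 1.5
ee_pos: [0.4577, -0.3121, 0.2483]
tcp_rot: [[1.0, -0.002, 0.0], [-0.002, -1.0, -0.0], [0.0, 0.0, -1.0]]
ft_force: [0.6, -0.4, -0.0]
gripper_width: 0.0851
finger_force: 0.0
```

Run:
```python
from h import *
f=grab('wrist','3.png'); o=manip.get_obs(); print(f['xyz'],np.round(f['orientation'],2).tolist(),o['ee_pos'],np.round(o['tcp_rot'],3).tolist(),o['time_s'])
print(proj(f,[.457,-.311,.105]))
```

```text
[ 0.52516496 -0.31264504  0.37352401] [[-0.0, -0.96, -0.27], [-1.0, 0.0, 0.0], [-0.0, 0.27, -0.96]] [ 0.4594708  -0.30913158  0.24820448] [[1.0, 0.001, 0.001], [0.001, -1.0, 0.002], [0.001, -0.002, -1.0]] 1.55
(np.float64(276.8373837195557), np.float64(198.6887973016465))
```

View pics/3.png

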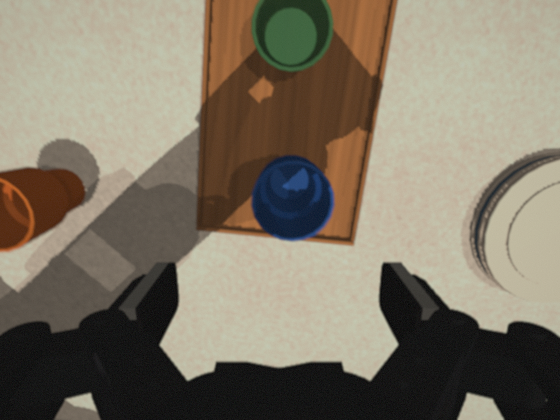

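The wrist view shows tumbler_a's rim centred near (293,199), so it sits a little right of the finger mid-line (279). Orange is at the far left. I'll fit the rim for a precise position and move towards orange.

```bash
cat >> h.py <<'E'
def wrim(f,col,box,z,smin=110):
    m,s=blob(f,col,box,smin); c=max(cv2.findContours(m.astype(np.uint8),0,2)[0],key=cv2.contourArea)
    e=cv2.fitEllipse(cv2.convexHull(c)); (u,v)=e[0]
    return onz(f,u,v,z)[:2].round(4),np.round(e[0],1),np.round(e[1],1)
E
python3 - <<'E'
from h import *
f=grab('wrist'); o=manip.get_obs()
print(wrim(f,'blue',(230,140,350,260),.105),o['ee_pos'],f['cx'],f['cy'],f['xyz'])
print('tray corners',onz(f,197,230,.016),onz(f,354,244,.016))
print('tray rows',onz(f,207,5,.016),onz(f,395,5,.016))
E
```

```text
(array([ 0.4567, -0.3243]), array([297.2, 201.4]), array([80.1, 84.3])) [ 0.45847126 -0.31080333  0.24820011] 278.4624234334689 208.19876736129714 [ 0.52675606 -0.30977134  0.37354627]
tray corners [ 0.4002483 -0.2176251  0.016    ] [ 0.38371396 -0.39417828  0.016     ]
tray rows [ 0.62388166 -0.24161827  0.016     ] [ 0.62378297 -0.41797873  0.016     ]
```

Request:
{"api": "move_arm", "payload": {
  "motion": [
    [-0.2,4.9,0,0,0,0],
    [-0.2,4.9,0,0,0,0],
    [-0.2,4.9,0,0,0,0],
    [-0.2,4.9,0,0,0,0],
    [0,4.9,0,0,0,0]
  ]
}}

```text
time_s: 2.22
ee_pos: [0.4488, -0.0673, 0.2484]
tcp_rot: [[1.0, -0.001, 0.0], [-0.001, -1.0, -0.0], [0.0, 0.0, -1.0]]
ft_force: [0.0, 0.7, -0.5]
gripper_width: 0.0858
finger_force: 0.0
```

Run:
```python
from h import *
f=grab('wrist','4.png'); o=manip.get_obs()
print(wrim(f,'orange',(190,100,380,280),.1,130),o['ee_pos'],f['xyz'])
```

```text
(array([ 0.4449, -0.0692]), array([280.4, 200.9]), array([77.9, 82.6])) [ 0.44836688 -0.06291958  0.2481274 ] [ 0.51618531 -0.06774957  0.37367571]
```

View pics/4.png

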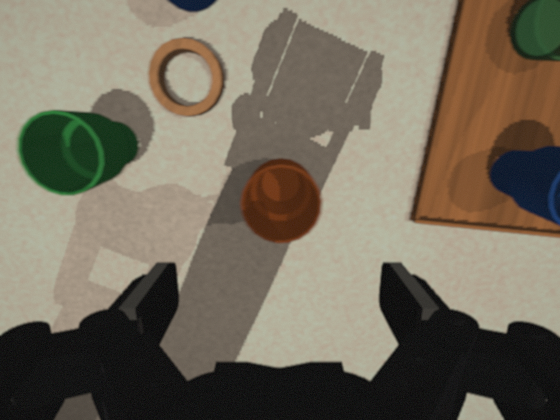

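Orange sits between the fingers, with its rim centre at (280,201); green is at (65,150). Next I descend and grip.

Request:
{"api": "move_arm", "payload": {
  "motion": [
    [-0.3,-0.1,-4.5,0,0,0],
    [0,0,-4.5,0,0,0],
    [0,0,-4.5,0,0,0],
    [0,0,-3.0,0,0,0],
    [0,0,0,0,0,0]
  ]
}}

```text
time_s: 2.9
ee_pos: [0.4442, -0.0689, 0.0812]
tcp_rot: [[1.0, -0.001, -0.005], [-0.001, -1.0, 0.002], [-0.005, -0.002, -1.0]]
ft_force: [0.8, 0.7, -0.1]
gripper_width: 0.0852
finger_force: 0.0
```

Request:
{"api": "move_arm", "payload": {
  "motion": [
    [0,0,0,0,0,0],
    [0,0,0,0,0,0],
    [0,0,0,0,0,0],
    [0,0,0,0,0,0],
    [0,0,0,0,0,0]
  ],
  "fingers": -1
}}

```text
time_s: 3.52
ee_pos: [0.448, -0.0701, 0.0855]
tcp_rot: [[1.0, 0.0, 0.004], [0.0, -1.0, -0.002], [0.004, 0.002, -1.0]]
ft_force: [-0.4, -0.9, 6.3]
gripper_width: 0.0661
finger_force: 67.2
```

Request:
{"api": "move_arm", "payload": {
  "motion": [
    [0,0,2,0,0,0],
    [0,0,4,0,0,0],
    [0,0,5,0,0,0],
    [0,0,5,0,0,0],
    [0,0,0,0,0,0]
  ]
}}

```text
time_s: 4.15
ee_pos: [0.4483, -0.07, 0.2482]
tcp_rot: [[1.0, 0.0, 0.009], [0.0, -1.0, -0.004], [0.009, 0.004, -1.0]]
ft_force: [0.2, -0.0, -1.6]
gripper_width: 0.0662
finger_force: 67.2
```

Run:
```python
from h import *
f=grab('wrist','5.png'); g=grab('side'); o=manip.get_obs()
print(o['ee_pos'],np.round(o['tcp_rot'],3).tolist(),o['ft_force'],o['gripper_width'],o['finger_force'])
cv2.imwrite('pics/5.png',np.hstack([f['color'],g['color']])[:,200:1000,::-1])
```

```text
[ 0.44586589 -0.06901736  0.24315392] [[1.0, -0.0, 0.0], [-0.0, -1.0, -0.0], [0.0, 0.0, -1.0]] [-0.20683604  0.90097439 -3.68967872] 0.06615757651116298 67.15909726917744
```

View pics/5.png

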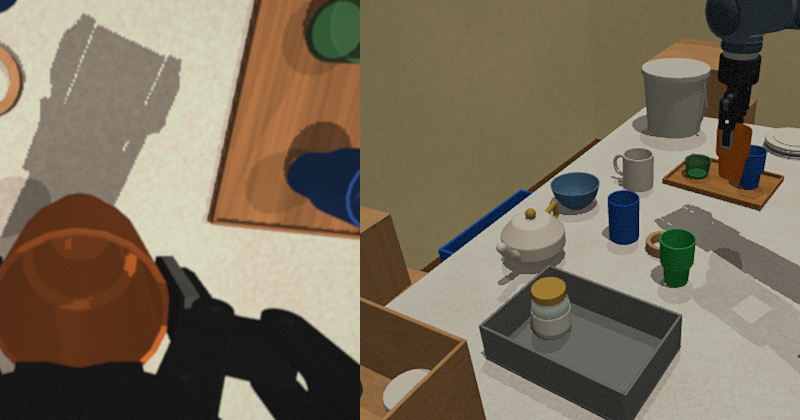

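Orange is held upright and clear of the table, with the tray's blue tumbler to the right. I'll stop short of tumbler_a with it ahead of the held cup, so I can measure it again.

Request:
{"api": "move_arm", "payload": {
  "motion": [
    [-1.4,-5.1,0,0,0,0],
    [-1.4,-5.1,0,0,0,0],
    [-1.4,-5.1,0,0,0,0],
    [-1.4,-5.1,0,0,0,0],
    [-1.4,-5.1,0,0,0,0]
  ]
}}

```text
time_s: 4.88
ee_pos: [0.3747, -0.3247, 0.2408]
tcp_rot: [[1.0, -0.0, -0.002], [-0.0, -1.0, 0.004], [-0.002, -0.004, -1.0]]
ft_force: [0.4, -0.1, -1.8]
gripper_width: 0.0663
finger_force: 67.3
```

Request:
{"api": "move_arm", "payload": {
  "motion": [
    [0,0,0,0,0,0],
    [0,0,0,0,0,0],
    [0,0,0,0,0,0],
    [0,0,0,0,0,0],
    [0,0,0,0,0,0]
  ]
}}

```text
time_s: 5.5
ee_pos: [0.3765, -0.3236, 0.2434]
tcp_rot: [[1.0, 0.001, 0.0], [0.001, -1.0, -0.0], [0.0, 0.0, -1.0]]
ft_force: [0.9, -0.7, -0.7]
gripper_width: 0.0663
finger_force: 67.7
```

Run:
```python
from h import *
for i in range(4):
    f=grab('wrist'); o=manip.get_obs()
    print(wrim(f,'blue',(150,20,420,250),.105),np.round(o['ee_pos'],4),np.round(f['xyz'],4))
m,s=blob(f,'orange',(100,100,460,380),130); print(s)
for v in range(200,370,20): print(v,np.where(m[v])[0][[0,-1]] if m[v].any() else 0)
cv2.imwrite('pics/6.png',f['color'][:,:,::-1])
```

```text
(array([ 0.4546, -0.3244]), array([279.3,  97.1]), array([90.6, 94.7])) [ 0.3764 -0.3238  0.2434] [ 0.4439 -0.324   0.3686]
(array([ 0.4545, -0.3244]), array([279.1,  97.1]), array([90.6, 94.7])) [ 0.3764 -0.3239  0.2434] [ 0.4438 -0.3241  0.3686]
(array([ 0.4545, -0.3244]), array([278.9,  97. ]), array([90.4, 94.7])) [ 0.3763 -0.324   0.2434] [ 0.4438 -0.3242  0.3687]
(array([ 0.4546, -0.3245]), array([278.8,  96.9]), array([90.5, 94.9])) [ 0.3763 -0.3241  0.2434] [ 0.4437 -0.3244  0.3687]
[  188   194   182   174 23936]
200 [260 299]
220 [231 328]
240 [218 340]
260 [205 351]
280 [192 365]
300 [188 369]
320 [190 367]
340 [197 360]
360 [212 346]
```

View pics/6.png

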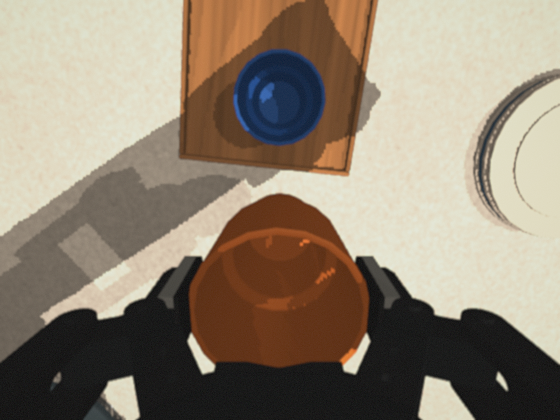

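The held orange rim spans 188–369, centred at 278.5. Tumbler_a's rim is at (279,97), so y is aligned and 7.8 cm in x remains.

Request:
{"api": "move_arm", "payload": {
  "motion": [
    [2,0,0,0,0,0],
    [3,0,0,0,0,0],
    [2.8,0,0,0,0,0],
    [0,0,0,0,0,0],
    [0,0,-2,0,0,0]
  ]
}}

```text
time_s: 6.32
ee_pos: [0.4546, -0.325, 0.2242]
tcp_rot: [[1.0, -0.0, 0.002], [-0.0, -1.0, -0.003], [0.002, 0.003, -1.0]]
ft_force: [0.6, -0.2, -2.3]
gripper_width: 0.0659
finger_force: 67.7
```

Request:
{"api": "move_arm", "payload": {
  "motion": [
    [0,0,-2,0,0,0],
    [0,0,-2,0,0,0],
    [0,0,-2,0,0,0],
    [0,0,-0.8,0,0,0],
    [0,0,0,0,0,0]
  ]
}}

```text
time_s: 6.95
ee_pos: [0.4535, -0.3238, 0.1541]
tcp_rot: [[1.0, -0.001, -0.001], [-0.001, -1.0, 0.002], [-0.001, -0.002, -1.0]]
ft_force: [0.3, 0.5, -1.4]
gripper_width: 0.0662
finger_force: 67.6
```

Request:
{"api": "move_arm", "payload": {
  "motion": [
    [0,0,-0.4,0,0,0],
    [0,0,-0.4,0,0,0],
    [0,0,-0.2,0,0,0],
    [0,0,-0.1,0,0,0],
    [0,0,0,0,0,0]
  ]
}}

```text
time_s: 7.58
ee_pos: [0.4542, -0.3242, 0.1443]
tcp_rot: [[1.0, -0.0, 0.0], [-0.0, -1.0, -0.0], [0.0, 0.0, -1.0]]
ft_force: [1.0, 0.4, -2.2]
gripper_width: 0.0663
finger_force: 67.6
```

Request:
{"api": "move_arm", "payload": {
  "motion": [
    [0,0,-0.1,0,0,0],
    [0,0,-0.1,0,0,0],
    [0,0,0,0,0,0],
    [0,0,0,0,0,0],
    [0,0,0,0,0,0]
  ]
}}

```text
time_s: 8.2
ee_pos: [0.4548, -0.3244, 0.1434]
tcp_rot: [[1.0, -0.0, 0.001], [-0.0, -1.0, -0.0], [0.001, 0.0, -1.0]]
ft_force: [1.0, 1.5, 5.5]
gripper_width: 0.066
finger_force: 68.3
```

Request:
{"api": "move_arm", "payload": {
  "motion": [
    [0,0,-0.1,0,0,0],
    [0,0,-0.1,0,0,0],
    [0,0,0,0,0,0],
    [0,0,0,0,0,0],
    [0,0,0,0,0,0]
  ]
}}

```text
time_s: 8.82
ee_pos: [0.4553, -0.3245, 0.1431]
tcp_rot: [[1.0, -0.0, 0.002], [-0.0, -1.0, -0.0], [0.002, 0.0, -1.0]]
ft_force: [-1.8, 4.7, 13.5]
gripper_width: 0.0662
finger_force: 69.0
```

Contact came at the expected height, with about 13 N. Releasing.

Request:
{"api": "move_arm", "payload": {
  "motion": [
    [0,0,0.1,0,0,0],
    [0,0,0,0,0,0],
    [0,0,0,0,0,0],
    [0,0,0,0,0,0],
    [0,0,0,0,0,0]
  ],
  "fingers": 1
}}

```text
time_s: 9.45
ee_pos: [0.4541, -0.3242, 0.1411]
tcp_rot: [[1.0, -0.0, -0.0], [-0.0, -1.0, 0.0], [-0.0, -0.0, -1.0]]
ft_force: [-0.3, 0.3, -0.0]
gripper_width: 0.0853
finger_force: 0.0
```

Request:
{"api": "move_arm", "payload": {
  "motion": [
    [0,0,2,0,0,0],
    [0,0,4,0,0,0],
    [0,0,5,0,0,0],
    [0,0,3,0,0,0],
    [0,0,0,0,0,0]
  ]
}}

```text
time_s: 10.07
ee_pos: [0.4552, -0.3252, 0.2844]
tcp_rot: [[1.0, -0.0, 0.004], [-0.0, -1.0, -0.005], [0.004, 0.005, -1.0]]
ft_force: [0.2, -0.1, -0.3]
gripper_width: 0.0856
finger_force: 0.0
```

Run:
```python
from h import *
f=grab('wrist'); g=grab('side'); o=manip.get_obs()
print(wrim(f,'orange',(150,50,420,330),.158,130),np.round(o['ee_pos'],4),np.round(f['xyz'],4),o['gripper_width'])
cv2.imwrite('pics/7.png',np.hstack([f['color'][:,130:430],g['color'][:,60:]])[:,:800,::-1])
```

```text
(array([ 0.515 , -0.3247]), array([276.6, 123.8]), array([190.3, 260.2])) [ 0.4539 -0.3239  0.2802] [ 0.5221 -0.3251  0.4099] 0.08528229289965417
```

View pics/7.png

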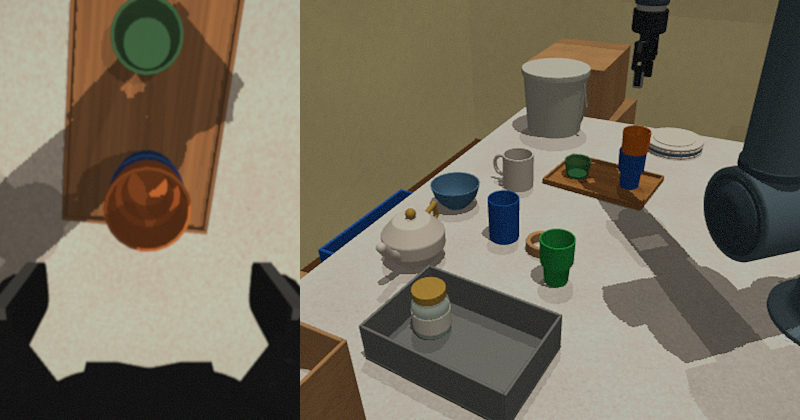

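Orange is nested upright in the blue tumbler on the tray. Now green.

Request:
{"api": "move_arm", "payload": {
  "motion": [
    [0.4,4.4,0,0,0,0],
    [0.4,4.4,0,0,0,0],
    [0.4,4.4,0,0,0,0],
    [0.4,4.4,0,0,0,0],
    [0.4,4.4,0,0,0,0]
  ]
}}

```text
time_s: 10.8
ee_pos: [0.4732, -0.1024, 0.2788]
tcp_rot: [[1.0, -0.001, -0.004], [-0.001, -1.0, 0.002], [-0.004, -0.002, -1.0]]
ft_force: [0.1, -0.2, 0.4]
gripper_width: 0.0855
finger_force: 0.0
```

Request:
{"api": "move_arm", "payload": {
  "motion": [
    [0.3,4.4,-0.8,0,0,0],
    [0.3,4.4,-0.8,0,0,0],
    [0.3,4.4,-0.8,0,0,0],
    [0.3,4.4,-0.8,0,0,0],
    [0.3,4.0,-0.8,0,0,0]
  ]
}}

```text
time_s: 11.42
ee_pos: [0.4879, 0.1133, 0.2386]
tcp_rot: [[1.0, 0.0, -0.004], [0.0, -1.0, -0.0], [-0.004, 0.0, -1.0]]
ft_force: [0.9, -0.7, -0.3]
gripper_width: 0.0854
finger_force: 0.0
```

Request:
{"api": "move_arm", "payload": {
  "motion": [
    [0,0,0,0,0,0],
    [0,0,0,0,0,0],
    [0,0,0,0,0,0],
    [0,0,0,0,0,0],
    [0,0,0,0,0,0]
  ]
}}

```text
time_s: 12.05
ee_pos: [0.4893, 0.1113, 0.2415]
tcp_rot: [[1.0, -0.001, 0.0], [-0.001, -1.0, -0.0], [0.0, 0.0, -1.0]]
ft_force: [1.0, 0.5, 0.8]
gripper_width: 0.0855
finger_force: 0.0
```

Run:
```python
from h import *
f=grab('wrist','8.png'); o=manip.get_obs()
print(wrim(f,'green',(150,50,420,330),.1,100),np.round(o['ee_pos'],4),np.round(f['xyz'],4))
```

```text
(array([0.4874, 0.1071]), array([283.4, 200.6]), array([80.5, 83.9])) [0.4893 0.1114 0.2415] [0.5567 0.1108 0.3667]
```

Request:
{"api": "move_arm", "payload": {
  "motion": [
    [-0.2,-0.4,-4.5,0,0,0],
    [0,0,-4.5,0,0,0],
    [0,0,-4.5,0,0,0],
    [0,0,-2.2,0,0,0],
    [0,0,0,0,0,0]
  ]
}}

```text
time_s: 12.72
ee_pos: [0.4858, 0.1077, 0.0826]
tcp_rot: [[1.0, -0.0, -0.004], [-0.0, -1.0, 0.0], [-0.004, -0.0, -1.0]]
ft_force: [0.8, 0.4, -0.5]
gripper_width: 0.0858
finger_force: 0.0
```

Request:
{"api": "move_arm", "payload": {
  "motion": [
    [0,0,0,0,0,0],
    [0,0,0,0,0,0],
    [0,0,0,0,0,0],
    [0,0,0,0,0,0],
    [0,0,0,0,0,0]
  ],
  "fingers": -1
}}

```text
time_s: 13.35
ee_pos: [0.489, 0.1077, 0.0863]
tcp_rot: [[1.0, -0.0, 0.004], [-0.0, -1.0, -0.0], [0.004, 0.0, -1.0]]
ft_force: [-0.5, -0.7, 6.6]
gripper_width: 0.066
finger_force: 67.3
```

Run:
```python
from h import *
o=manip.get_obs(); print(np.round(o['ee_pos'],4),o['ft_force'])
```

```text
[0.489  0.1077 0.0863] [-0.52508585 -0.65824749  6.56500054]
```

Request:
{"api": "move_arm", "payload": {
  "motion": [
    [0,0,3,0,0,0],
    [0,0,4.5,0,0,0],
    [0,0,5,0,0,0],
    [0,0,5,0,0,0],
    [0,0,2,0,0,0]
  ]
}}

```text
time_s: 13.98
ee_pos: [0.4881, 0.1079, 0.2831]
tcp_rot: [[1.0, -0.0, 0.006], [-0.0, -1.0, 0.0], [0.006, -0.0, -1.0]]
ft_force: [0.8, -0.4, -1.8]
gripper_width: 0.0659
finger_force: 67.6
```

Request:
{"api": "move_arm", "payload": {
  "motion": [
    [-1.1,-4.3,0,0,0,0],
    [-1.1,-4.3,0,0,0,0],
    [-1.1,-4.3,0,0,0,0],
    [-1.1,-4.3,0,0,0,0],
    [-1.1,-4.3,0,0,0,0]
  ]
}}

```text
time_s: 14.6
ee_pos: [0.4313, -0.1082, 0.2791]
tcp_rot: [[1.0, 0.0, -0.0], [0.0, -1.0, 0.0], [-0.0, -0.0, -1.0]]
ft_force: [0.6, -0.1, -1.3]
gripper_width: 0.0664
finger_force: 67.5
```

Request:
{"api": "move_arm", "payload": {
  "motion": [
    [-1.1,-4.3,0,0,0,0],
    [-1.1,-4.3,0,0,0,0],
    [-1.1,-4.3,0,0,0,0],
    [-1.1,-4.3,0,0,0,0],
    [-1.1,-4.4,0,0,0,0]
  ]
}}

```text
time_s: 15.22
ee_pos: [0.3764, -0.3242, 0.2791]
tcp_rot: [[1.0, -0.0, -0.0], [-0.0, -1.0, 0.0], [-0.0, -0.0, -1.0]]
ft_force: [1.0, 0.0, -2.1]
gripper_width: 0.066
finger_force: 67.5
```

Request:
{"api": "move_arm", "payload": {
  "motion": [
    [0,0,0,0,0,0],
    [0,0,0,0,0,0],
    [0,0,0,0,0,0],
    [0,0,0,0,0,0],
    [0,0,0,0,0,0]
  ]
}}

```text
time_s: 15.85
ee_pos: [0.3774, -0.3227, 0.2794]
tcp_rot: [[1.0, 0.001, 0.0], [0.001, -1.0, -0.0], [0.0, 0.0, -1.0]]
ft_force: [-0.8, -0.2, -2.2]
gripper_width: 0.0659
finger_force: 67.8
```

Run:
```python
from h import *
f=grab('wrist','8.png'); o=manip.get_obs()
print(wrim(f,'orange',(220,20,350,190),.158,150),np.round(o['ee_pos'],4),np.round(f['xyz'],4))
```

```text
(array([ 0.4551, -0.3232]), array([278.9,  96.6]), array([109.5, 182.5])) [ 0.3774 -0.3229  0.2794] [ 0.4448 -0.323   0.4046]
```

View pics/8.png

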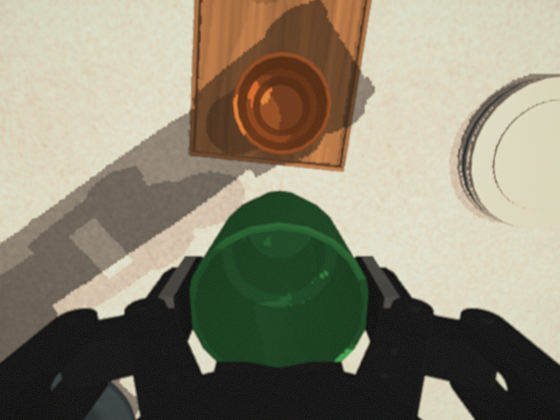

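The orange rim is at about (282,103), spanning 234–330 by 53–153, so it lies at x≈0.452, y≈-0.3255. Held green is centred at 279. Moving over and lowering.

Request:
{"api": "move_arm", "payload": {
  "motion": [
    [2,-0.1,0,0,0,0],
    [3,-0.1,0,0,0,0],
    [2.4,0,0,0,0,0],
    [0,0,0,0,0,0],
    [0,0,-2,0,0,0]
  ]
}}

```text
time_s: 16.52
ee_pos: [0.4515, -0.3259, 0.2602]
tcp_rot: [[1.0, -0.0, 0.002], [-0.0, -1.0, -0.003], [0.002, 0.003, -1.0]]
ft_force: [-1.0, 0.2, -2.8]
gripper_width: 0.0658
finger_force: 67.8
```

Request:
{"api": "move_arm", "payload": {
  "motion": [
    [0,0,-2,0,0,0],
    [0,0,-1.5,0,0,0],
    [0,0,-1,0,0,0],
    [0,0,-0.5,0,0,0],
    [0,0,0,0,0,0]
  ]
}}

```text
time_s: 17.15
ee_pos: [0.4512, -0.3253, 0.2092]
tcp_rot: [[1.0, -0.0, 0.0], [-0.0, -1.0, 0.0], [0.0, -0.0, -1.0]]
ft_force: [1.2, 0.6, -1.3]
gripper_width: 0.0661
finger_force: 67.8
```

Request:
{"api": "move_arm", "payload": {
  "motion": [
    [0,0,-0.4,0,0,0],
    [0,0,-0.4,0,0,0],
    [0,0,-0.2,0,0,0],
    [0,0,0,0,0,0],
    [0,0,0,0,0,0]
  ]
}}

```text
time_s: 17.77
ee_pos: [0.4512, -0.3253, 0.1994]
tcp_rot: [[1.0, -0.0, 0.0], [-0.0, -1.0, -0.0], [0.0, 0.0, -1.0]]
ft_force: [0.3, -0.3, -1.7]
gripper_width: 0.0658
finger_force: 67.8
```

Request:
{"api": "move_arm", "payload": {
  "motion": [
    [0,0,-0.1,0,0,0],
    [0,0,-0.1,0,0,0],
    [0,0,0,0,0,0],
    [0,0,0,0,0,0],
    [0,0,0,0,0,0]
  ]
}}

```text
time_s: 18.4
ee_pos: [0.4512, -0.3252, 0.1974]
tcp_rot: [[1.0, -0.0, 0.0], [-0.0, -1.0, -0.0], [0.0, 0.0, -1.0]]
ft_force: [-0.0, -0.6, -0.1]
gripper_width: 0.0659
finger_force: 67.9
```

Request:
{"api": "move_arm", "payload": {
  "motion": [
    [0,0,-0.1,0,0,0],
    [0,0,-0.1,0,0,0],
    [0,0,0,0,0,0],
    [0,0,0,0,0,0],
    [0,0,0,0,0,0]
  ]
}}

```text
time_s: 19.02
ee_pos: [0.4518, -0.3254, 0.1971]
tcp_rot: [[1.0, -0.0, 0.001], [-0.0, -1.0, -0.0], [0.001, 0.0, -1.0]]
ft_force: [-1.0, 2.4, 7.8]
gripper_width: 0.0661
finger_force: 68.8
```

Seated exactly at 0.197. Releasing.

Request:
{"api": "move_arm", "payload": {
  "motion": [
    [0,0,0.1,0,0,0],
    [0,0,0,0,0,0],
    [0,0,0,0,0,0],
    [0,0,0,0,0,0],
    [0,0,0,0,0,0]
  ],
  "fingers": 1
}}

```text
time_s: 19.65
ee_pos: [0.4511, -0.3252, 0.1962]
tcp_rot: [[1.0, -0.0, -0.0], [-0.0, -1.0, 0.0], [-0.0, -0.0, -1.0]]
ft_force: [-0.3, -0.0, 0.4]
gripper_width: 0.0854
finger_force: 0.0
```

Request:
{"api": "move_arm", "payload": {
  "motion": [
    [0,0,2,0,0,0],
    [0,0,4,0,0,0],
    [0,0,4,0,0,0],
    [0,0,1,0,0,0],
    [0,0,0,0,0,0]
  ]
}}

```text
time_s: 20.27
ee_pos: [0.4512, -0.3252, 0.3062]
tcp_rot: [[1.0, -0.0, 0.0], [-0.0, -1.0, -0.0], [0.0, 0.0, -1.0]]
ft_force: [-0.2, 0.1, -0.9]
gripper_width: 0.0852
finger_force: 0.0
```

Run:
```python
from h import *
g=grab('side'); h=grab('scene'); f=grab('wrist'); o=manip.get_obs(); print(o['ee_pos'])
cv2.imwrite('pics/9.png',np.hstack([cv2.resize(g['color'][60:260,320:480],None,fx=2,fy=2),h['color'][60:260,100:300].repeat(2,0).repeat(2,1)])[:,:,::-1])
```

```text
[ 0.45059573 -0.32459385  0.30406728]
```

View pics/9.png

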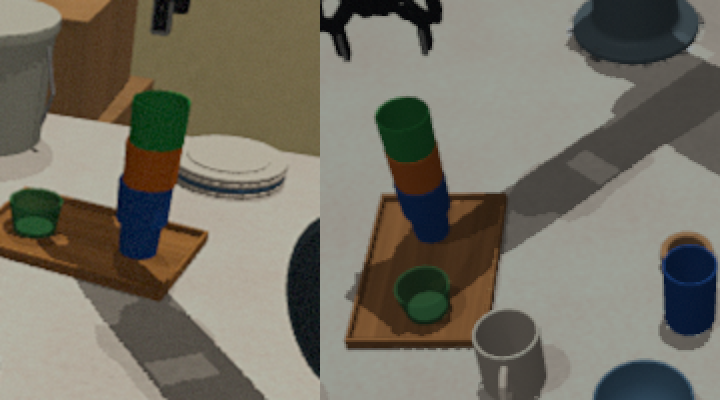

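All three are nested and upright. Now the odd tumbler.

Request:
{"api": "move_arm", "payload": {
  "motion": [
    [1.9,3.4,0,0,0,0],
    [1.9,3.4,0,0,0,0],
    [1.9,3.4,0,0,0,0],
    [1.9,3.4,0,0,0,0],
    [1.9,3.4,0,0,0,0]
  ]
}}

```text
time_s: 21.05
ee_pos: [0.5461, -0.1538, 0.3045]
tcp_rot: [[1.0, -0.0, -0.003], [-0.0, -1.0, 0.001], [-0.003, -0.001, -1.0]]
ft_force: [0.4, -0.0, 0.5]
gripper_width: 0.0854
finger_force: 0.0
```

Request:
{"api": "move_arm", "payload": {
  "motion": [
    [2,3.4,-1.2,0,0,0],
    [2,3.4,-1.2,0,0,0],
    [2,3.4,-1.2,0,0,0],
    [2,3.4,-1.2,0,0,0],
    [2,3.4,-1.2,0,0,0]
  ]
}}

```text
time_s: 21.68
ee_pos: [0.646, 0.0161, 0.2439]
tcp_rot: [[1.0, -0.0, -0.003], [-0.0, -1.0, 0.0], [-0.003, -0.0, -1.0]]
ft_force: [0.1, -0.1, -0.2]
gripper_width: 0.0855
finger_force: 0.0
```

Request:
{"api": "move_arm", "payload": {
  "motion": [
    [0,0,0,0,0,0],
    [0,0,0,0,0,0],
    [0,0,0,0,0,0],
    [0,0,0,0,0,0],
    [0,0,0,0,0,0]
  ]
}}

```text
time_s: 22.3
ee_pos: [0.6462, 0.0143, 0.2467]
tcp_rot: [[1.0, -0.001, 0.001], [-0.001, -1.0, -0.0], [0.001, 0.0, -1.0]]
ft_force: [0.1, -0.1, -0.3]
gripper_width: 0.0854
finger_force: 0.0
```

Run:
```python
from h import *
f=grab('wrist'); o=manip.get_obs(); cv2.imwrite('pics/w_odd.png',f['color'][:,:,::-1])
print(wrim(f,'blue',(150,50,420,330),.1,110),np.round(o['ee_pos'],4),np.round(f['xyz'],4))
```

```text
(array([0.6494, 0.0149]), array([277.5, 193. ]), array([78.4, 87.7])) [0.6462 0.0144 0.2466] [0.7135 0.0138 0.3719]
```

Request:
{"api": "move_arm", "payload": {
  "motion": [
    [0.2,0,-4.5,0,0,0],
    [0,0,-4.5,0,0,0],
    [0,0,-4.5,0,0,0],
    [0,0,-2.7,0,0,0],
    [0,0,0,0,0,0]
  ]
}}

```text
time_s: 22.98
ee_pos: [0.6463, 0.0149, 0.0816]
tcp_rot: [[1.0, -0.0, -0.005], [-0.0, -1.0, 0.001], [-0.005, -0.001, -1.0]]
ft_force: [-0.7, -0.1, 0.3]
gripper_width: 0.0858
finger_force: 0.0
```

Request:
{"api": "move_arm", "payload": {
  "motion": [
    [0,0,0,0,0,0],
    [0,0,0,0,0,0],
    [0,0,0,0,0,0],
    [0,0,0,0,0,0],
    [0,0,0,0,0,0]
  ],
  "fingers": -1
}}

```text
time_s: 23.6
ee_pos: [0.6498, 0.0146, 0.0867]
tcp_rot: [[1.0, -0.0, 0.004], [-0.0, -1.0, -0.001], [0.004, 0.001, -1.0]]
ft_force: [0.4, 0.8, 5.9]
gripper_width: 0.0681
finger_force: 68.1
```

Request:
{"api": "move_arm", "payload": {
  "motion": [
    [0,0,2,0,0,0],
    [0,0,4,0,0,0],
    [0,0,4,0,0,0],
    [0,0,5,0,0,0],
    [0,0,0,0,0,0]
  ]
}}

```text
time_s: 24.22
ee_pos: [0.6507, 0.0145, 0.2412]
tcp_rot: [[1.0, -0.0, 0.011], [-0.0, -1.0, -0.002], [0.011, 0.002, -1.0]]
ft_force: [0.7, -1.0, -1.0]
gripper_width: 0.068
finger_force: 68.0
```

Request:
{"api": "move_arm", "payload": {
  "motion": [
    [-2.5,3.4,0.2,0,0,0],
    [-2.5,3.4,0.2,0,0,0],
    [-2.5,3.4,0,0,0,0],
    [-2.5,3.4,0,0,0,0],
    [-2.5,3.4,0,0,0,0]
  ]
}}

```text
time_s: 24.85
ee_pos: [0.5214, 0.1856, 0.2373]
tcp_rot: [[1.0, -0.0, -0.002], [-0.0, -1.0, -0.0], [-0.002, 0.0, -1.0]]
ft_force: [0.4, -0.2, -0.9]
gripper_width: 0.0683
finger_force: 68.0
```

Request:
{"api": "move_arm", "payload": {
  "motion": [
    [-2.5,3.4,0,0,0,0],
    [-2.5,3.4,0,0,0,0],
    [-2.5,3.4,0,0,0,0],
    [-2.5,3.4,0,0,0,0],
    [-2.5,3.4,0,0,0,0]
  ]
}}

```text
time_s: 25.48
ee_pos: [0.3965, 0.3553, 0.2374]
tcp_rot: [[1.0, -0.0, -0.002], [-0.0, -1.0, -0.001], [-0.002, 0.001, -1.0]]
ft_force: [0.4, -0.1, -1.0]
gripper_width: 0.0682
finger_force: 68.0
```

Request:
{"api": "move_arm", "payload": {
  "motion": [
    [0,0,0,0,0,0],
    [0,0,0,0,0,0],
    [0,0,0,0,0,0],
    [0,0,0,0,0,0],
    [0,0,0,0,0,0]
  ]
}}

```text
time_s: 26.1
ee_pos: [0.3985, 0.3544, 0.2383]
tcp_rot: [[1.0, -0.001, -0.0], [-0.001, -1.0, -0.0], [-0.0, 0.0, -1.0]]
ft_force: [0.2, 0.2, -2.0]
gripper_width: 0.0681
finger_force: 68.1
```

Run:
```python
from h import *
f=grab('wrist','10.png'); o=manip.get_obs(); print(o['ee_pos'],f['xyz'])
np.savez('wf.npz',**f)
```

```text
[0.3984698  0.35447549 0.23828901] [0.46598561 0.35391173 0.36351957]
```

View pics/10.png

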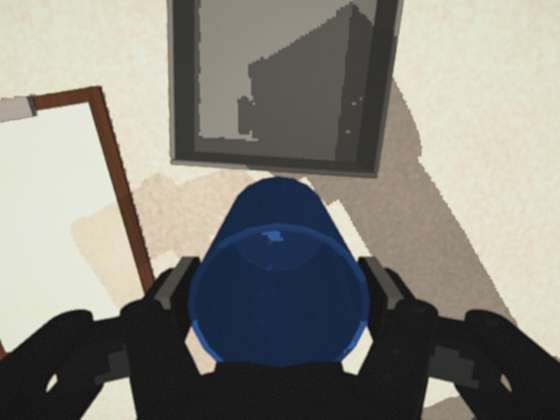

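The crate's near-end outer rim corners are at (172,160) and (378,177). Its side edges meet the top of the picture at about (168,0) and (404,0).

Run:
```python
from h import *
f=dict(np.load('wf.npz'))
L,R,TL,TR=[onz(f,*p,.075)[:2] for p in((172,160),(378,177),(168,2),(404,2))]
print(L,R,np.linalg.norm(R-L),TL,TR)
d=(TL-L)/np.linalg.norm(TL-L)+(TR-R)/np.linalg.norm(TR-R); d/=np.linalg.norm(d); m=(L+R)/2
for s in(.06,.065,.07): print(s,d,m+s*d, (m+s*d)-np.array([.3985,.3545]))
```

```text
[0.42682305 0.44484565] [0.41191247 0.26825723] 0.177216806892771 [0.54607897 0.43743826] [0.54578    0.25918201]
0.06 [ 0.99789724 -0.0648159 ] [0.47924159 0.35266249] [ 0.08074159 -0.00183751]
0.065 [ 0.99789724 -0.0648159 ] [0.48423108 0.35233841] [ 0.08573108 -0.00216159]
0.07 [ 0.99789724 -0.0648159 ] [0.48922057 0.35201433] [ 0.09072057 -0.00248567]
```

Request:
{"api": "move_arm", "payload": {
  "motion": [
    [2.5,-0.2,0,0,0,0],
    [3,0,0,0,0,0],
    [3,0,0,0,0,0],
    [0,0,-2,0,0,0],
    [0,0,-3.5,0,0,0]
  ]
}}

```text
time_s: 26.78
ee_pos: [0.4835, 0.353, 0.1831]
tcp_rot: [[1.0, -0.001, 0.002], [-0.001, -1.0, 0.001], [0.002, -0.001, -1.0]]
ft_force: [0.5, -0.4, -1.5]
gripper_width: 0.0681
finger_force: 68.1
```

Request:
{"api": "move_arm", "payload": {
  "motion": [
    [0,0,-3.5,0,0,0],
    [0,0,-2.5,0,0,0],
    [0,0,-1.5,0,0,0],
    [0,0,-0.5,0,0,0],
    [0,0,0,0,0,0]
  ]
}}

```text
time_s: 27.4
ee_pos: [0.4833, 0.353, 0.1037]
tcp_rot: [[1.0, -0.0, 0.001], [-0.0, -1.0, 0.0], [0.001, -0.0, -1.0]]
ft_force: [-0.4, 0.8, -1.9]
gripper_width: 0.0682
finger_force: 68.1
```

Request:
{"api": "move_arm", "payload": {
  "motion": [
    [0,0,-0.4,0,0,0],
    [0,0,-0.1,0,0,0],
    [0,0,0,0,0,0],
    [0,0,0,0,0,0],
    [0,0,0,0,0,0]
  ]
}}

```text
time_s: 28.02
ee_pos: [0.4833, 0.3528, 0.0984]
tcp_rot: [[1.0, -0.0, 0.0], [-0.0, -1.0, 0.0], [0.0, -0.0, -1.0]]
ft_force: [1.2, -0.7, -0.9]
gripper_width: 0.0679
finger_force: 68.1
```

Request:
{"api": "move_arm", "payload": {
  "motion": [
    [0,0,-0.2,0,0,0],
    [0,0,-0.2,0,0,0],
    [0,0,-0.1,0,0,0],
    [0,0,0,0,0,0],
    [0,0,0,0,0,0]
  ]
}}

```text
time_s: 28.65
ee_pos: [0.4832, 0.3528, 0.0933]
tcp_rot: [[1.0, -0.0, 0.0], [-0.0, -1.0, 0.0], [0.0, -0.0, -1.0]]
ft_force: [-0.3, -0.1, -2.1]
gripper_width: 0.068
finger_force: 68.1
```

Request:
{"api": "move_arm", "payload": {
  "motion": [
    [0,0,-0.1,0,0,0],
    [0,0,-0.1,0,0,0],
    [0,0,0,0,0,0],
    [0,0,0,0,0,0],
    [0,0,0,0,0,0]
  ]
}}

```text
time_s: 29.28
ee_pos: [0.4834, 0.3529, 0.0917]
tcp_rot: [[1.0, -0.0, 0.0], [-0.0, -1.0, 0.0], [0.0, -0.0, -1.0]]
ft_force: [-1.2, -0.5, 4.8]
gripper_width: 0.0681
finger_force: 68.6
```

Floor contact at 0.0917. Releasing and retreating straight up.

Request:
{"api": "move_arm", "payload": {
  "motion": [
    [0,0,0,0,0,0],
    [0,0,0,0,0,0],
    [0,0,0,0,0,0],
    [0,0,0,0,0,0],
    [0,0,0,0,0,0]
  ],
  "fingers": 1
}}

```text
time_s: 29.9
ee_pos: [0.4832, 0.3528, 0.0913]
tcp_rot: [[1.0, -0.0, -0.0], [-0.0, -1.0, 0.0], [-0.0, -0.0, -1.0]]
ft_force: [-0.7, -0.2, -0.7]
gripper_width: 0.0857
finger_force: 0.0
```

Request:
{"api": "move_arm", "payload": {
  "motion": [
    [0,0,2,0,0,0],
    [0,0,4,0,0,0],
    [0,0,5,0,0,0],
    [0,0,5,0,0,0],
    [0,0,0,0,0,0]
  ]
}}

```text
time_s: 30.52
ee_pos: [0.4858, 0.3541, 0.2589]
tcp_rot: [[1.0, -0.0, 0.011], [-0.0, -1.0, 0.005], [0.011, -0.005, -1.0]]
ft_force: [0.3, 0.2, -0.4]
gripper_width: 0.0857
finger_force: 0.0
```

Request:
{"api": "move_arm", "payload": {
  "motion": [
    [0,0,0,0,0,0],
    [0,0,0,0,0,0],
    [0,0,0,0,0,0],
    [0,0,0,0,0,0],
    [0,0,0,0,0,0]
  ]
}}

```text
time_s: 31.15
ee_pos: [0.4831, 0.3527, 0.251]
tcp_rot: [[1.0, -0.0, -0.001], [-0.0, -1.0, -0.0], [-0.001, 0.0, -1.0]]
ft_force: [-0.1, 0.0, 0.5]
gripper_width: 0.0851
finger_force: 0.0
```

Run:
```python
from h import *
f=grab('wrist'); h=grab('scene'); o=manip.get_obs()
print(wrim(f,'blue',(150,50,420,330),.105),o['ee_pos'],o['gripper_width'],o['time_s'])
for n,c,b in(('green',)*2+((125,100,175,150),),('orange','orange',(125,110,165,160)),('blue','blue',(130,135,172,190)),('odd','blue',(360,110,450,215))): print(n,blob(h,c,b)[1])
```

```text
(array([0.4834, 0.3534]), array([277.4, 196.6]), array([80.1, 90.1])) [0.48316915 0.35279603 0.25115097] 0.0853364069409319 31.25
green [128 109  29  32 728]
orange [133 133  28  24 389]
blue [138 148  27  33 493]
odd [385 128  31  42 967]
```

The odd tumbler is upright in the crate at (0.483, 0.353) and the stack is unchanged. Handing in.

```bash
python3 -c "
from bench import order
print(order.hand_in())"
```

```text
the job is handed in; nothing more can be done
None
```

The job is handed in (no verdict returned): orange, then green, are nested in the blue tumbler on the tray, the straight-sided blue tumbler stands upright in the near half of the reject crate, and it took about 31 s of the 67 s.

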